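# Press a speaker bracket in the bench locking pliers and take it out

### The job

Give the U-shaped bracket that lies in the die of the bench-mounted locking pliers its final press: squeeze the two handles together until they snap over centre and stay locked by themselves with the bracket still in the die. Then pull the release lever down the slope so that the pliers spring fully open, lift the bracket out, stand it gently upright (web down) in the free part of the grey tray and let go, without disturbing the finished bracket or the loose things around.

Things in the scene. Friction and masses are not known exactly. Their poses are not given: they have to be found in the camera images.
- pliers: Steel locking pliers on a grey deck (150 x 235 mm) that slopes 30 degrees and faces the robot. Origin on the deck's surface, 80 mm above the desk. Axes: x up the slope, y level, z straight out of the deck, 30 degrees from vertical: tools work along this z. In mm: both pivots at x 12, y 50 (bolt 34 high); jaws and die at y 67 to 140, handles towards -y; deck x -75 to 75, y -95 to 140, surface z 0.
- lower_handle (a point): Middle of the grip of the fixed lower handle: a straight steel bar along the pliers' y, 12 mm wide (x -18 to -6 in the pliers frame), z 11 to 29 mm above the deck, y 50 to -84.
- upper_handle (a point): Middle of the grip of the moving upper handle: a bar of the same section, 145 mm from its pivot to its tail; this point is 95 mm from the pivot and moves with it. Locked, it lies parallel to the lower bar, at x 6 to 18 mm in the pliers frame; open, it is swung 0.16 rad farther up the slope.
- squeeze (a point): Where to squeeze: midway between the locked handles, at half height (pliers frame x 0, y -45, z 20 mm); axes as the pliers'. Over their outsides the handles measure here 36 mm locked (x -18 to 18), 51 mm open (x -18 to 33): only the upper one moves, so fingers centred here must open 75 mm or more. Or press the upper handle alone.
- handle (a joint): Upper handle's angle, rad: 0 fully open, 0.16 shut against its stop. A spring pushes it open below 0.115 (dead centre) and shut above. Squeezing takes about 12 N at the squeeze point, falling to zero at dead centre. Once shut it stays locked; about 5 N there would force it open.
- release (a joint): Release lever's angle, rad: 0 at rest, up to 0.45 pulled. Hinged at x -8, y -70 mm of the pliers frame; pulled, its tongue swings down the slope (the pliers' -x). The first 0.08 are free play; by about 0.35 it has pushed the locked handle over centre, which then springs open. Takes about 2 N at the tongue; stays where it is left.
- release_tip (a point): Middle of the release lever's dark tongue, which sticks out past the handles' tails: 10 mm thick (pliers x), 34 mm long (y), z 10 to 42 mm in the pliers frame; this point is 30 mm above the deck's plane, 63 mm from the lever's hinge; no deck lies under it, so it can also be hooked with the tool upright. Turns with the lever.
- bracket: The bracket to press: U-shaped, bare aluminium, 40 mm wide over its two flanges (own x), 60 mm long (y), 50 mm high (z, open side up), 4 mm thick, 0.08 to 0.17 kg. Origin: centre of the web's underside. At the start its web lies on the deck in the die and its axes match the pliers'; the flanges stand 34 mm out of the die.
- die (a point): Middle of the die cavity's floor, on the deck: where the bracket's origin lies at the start (1 mm play). Open pocket, low wall down the slope (16 mm high), two end walls (10 mm), the moving jaw (16 mm) up the slope.
- tray: Low grey tray, 150 (x) x 220 (y) mm outside, walls 20 mm high and 4 mm thick, floor 4 mm thick, fixed to the desk. Origin: centre of its underside.
- tray_free (a point): Middle of the free part of the tray, on its floor (4 mm up), 45 mm from the tray's centre towards the tray's -y; axes as the tray's.
- finished: A finished bracket, same shape and size, standing in the tray's +y half; leave it alone. Origin: centre of the web's underside.
- screwdriver: Loose screwdriver lying behind the work. Leave it alone.
- carton: Loose brown carton 70 x 90 x 45 mm behind the work. Leave it alone.
- driver: Loose round loudspeaker driver, 100 mm across, 49 mm high. Leave it alone.
- mouse: Loose black computer mouse, 105 x 60 x 35 mm. Leave it alone.
Things that resemble listed ones, but are neither listed nor needed, are in the scene too. What is shaped like the bracket but red is not meant.

How it is judged:
On the way, in this order (a step that is already met when the one before it is completed fails the run):
1. handles locked over centre by themselves, fingers off the pliers, bracket in the die (value of joint handle above 0.145 rad and contact force between the fingers and pliers below 0.5 N and distance between bracket and die below 0.006 m and angle between the z axis of bracket and the z axis of pliers, either way round below 0.1 rad), for 0.2 s.
2. release lever pulled while the handles are still locked (value of joint release above 0.05 rad and value of joint handle above 0.13 rad).
3. pliers sprung open, bracket still in the die (value of joint handle below 0.02 rad and distance between bracket and die below 0.015 m), for 0.1 s.
4. bracket lifted out of the die (z of bracket in the frame of die above 0.03 m), for 0.1 s.
At the end, for the whole second after the job is handed in: The bracket stands upright (within 0.1 rad) on its web on the tray's floor, inside the walls, at rest and released; the pliers are open (handle below 0.02 rad) (x of bracket in the frame of tray between -0.058 and 0.058 m and y of bracket in the frame of tray between -0.088 and 0.088 m and z of bracket in the frame of tray below 0.01 m and angle between bracket's own z axis and vertical below 0.1 rad and linear speed of bracket below 0.02 m/s and value of joint handle below 0.02 rad); the robot touches nothing.
It fails at once if finished bracket moved more than 25 mm or tipped (distance of finished from where it was at the start of the episode above 0.025 m or angle between finished's own z axis and vertical above 0.3 rad).
It fails at once if a loose bystander moved more than 40 mm (distance of any of screwdriver, carton, driver, mouse from where it was at the start of the episode above 0.04 m).
It fails at once if bracket dropped or thrown (faster than 1.2 m/s) (linear speed of bracket above 1.2 m/s).
It also fails if it takes over 58 s, if anything falls off the work surface, if the arm or the gripper's body presses on something with over 40 N, if the wrist force passes 120 N, or if a joint passes its speed limit or range.

### The arm

A 6-joint arm with a two-finger parallel gripper is mounted at the origin on the work surface. World frame = base frame: x ahead of the robot, y to its left, z up, the work surface at z = 0. Lengths are in m, angles in rad, forces in N, time in s.
With the tool pointing down it reaches from about 0.275 to 0.725 m from the base axis. Payload 5.6 kg.
Tool frame: the origin (TCP) lies midway between the tips of the shut fingers; the grasp point (between the pads) lies 19 mm behind it; z points along the fingers, y is the line along which they close (so a half turn about z gives the same grasp; the last joint's range is limited). The gripper opens to 85 mm and grips with 20 to 120 N. Pads are 22 mm wide; open, the fingers measure 114 mm over their backs; the gripper's body (76 mm by 85 mm) begins 54 mm behind the grasp point. The pads swing forward as they close: fully open they stand 13 mm farther back than shut.
Start: joints at [-0.845, 0.255, 0.108, 0, -1.424, -0.285], TCP at [0.235, -0.497, 0.231] pointing down, gripper open.
Joint ranges: [-2.95, 2.95], [-1.21, 1.97], [-1.09, 1.5], [-2.87, 1.71], [-2.94, -0.07], [-3.05, 3.05]. Speed limits (rad/s): [2.57, 2.57, 3.14, 3.14, 3.14, 3.14].

### API

Orientations are given as [roll, pitch, yaw] about the fixed x, y, z axes, in that order (R = Rz(yaw) Ry(pitch) Rx(roll)).
In Python, from station import manip gives the robot as it stands.
- The arm moves only by the tool apply_moves, never from a script. Its arguments are lists of equal length, an entry for each row: "xyz": the shift along the world's x, y, z in units of 50 mm (1.0 is 50 mm), a list of three; "delta_rot": the turn, a rotation vector about the world's x, y, z in units of 6 degrees (1.0 is 6 degrees), a list of three; "grip": the finger opening in mm, from 0 to 85.4. In form: {"xyz": [[dx, dy, dz], ...], "delta_rot": [[ax, ay, az], ...], "grip": [grip, ...]}. A call has 1 to 5 rows; each row is the pose to reach, as a shift and turn from the pose commanded when the call began; what a row does not reach only later rows make up. A row lasts 1/10 s, in which the tool goes at most 50 mm and 8.59 degrees, less where a joint would pass 70% of its speed; a pose out of reach is approached as far as the arm can. A call with a gripper value outside its range is refused whole. The fingers move at their own pace and stop on an object; the grip force is fixed at half the most. Time passes only in rows, so rows that repeat a pose let the fingers close. It gives the time, the measured TCP pose, the force, the opening and the grip force at its end, in the units of the state.
- manip.sense(): the state, without advancing time (a new reading comes with each control period).
- manip.capture(name): name is "side" or "top"; returns a dict with "img" (400x640x3 uint8, red, green, blue), "depth" (400x640 float32, m along the optical axis (not along the pixel's ray), 0 where there is no reading), "intrinsics" (3x3 intrinsics, pixels), "position" and "rotation" of the camera in the world. Camera axes: x right, y up, looking along -z (the intrinsics and any distortion apply to the point x, -y, -z); pixel columns grow to the right and rows downward; lengths in m; the calibration is good to about 2 mm. A picture is of the moment at which its call begins.
- manip.finish_job(): hands the job in; it is judged then, once.
The state is a dict: "time": time; "joint_positions": joint angles; "joint_velocities": joint speeds; "tau": joint torques, N m; "ee_pos": TCP position; "eef_rot": TCP orientation; "contact_force": force on the tool from outside, world axes, zero at the start; "wrist_torque": the same for the moment, N m; "width": opening from 0.0 (shut) to 1.0 (fully open); "finger_force": force on a finger pad.
Only numpy, scipy, OpenCV 4.12 (cv2) and the standard library are available. Lean on these libraries where they do the work, as an engineer would, in place of code of your own. Each camera call takes 0.05 s, during which the arm holds its last target. There are 200 camera calls.

## Working session

There is one attempt and no reset: what is moved stays moved. The work goes in short steps, Python scripts to look and compute and a tool call to move; the robot and the scene stay as the last step left them, time stands still between calls to the robot, and variables do not carry over. Pictures are saved under pics/ and viewed, at most 10 in all, crops included, and the job is handed in when it is done.

Besides the shell and the picture viewer there is one more tool, called after "Request:" by a JSON object that holds its "api" and its "payload". apply_moves: Moves the arm, as the interface text tells. Its arguments: {"type":"object","properties":{"xyz":{"type":"array","items":{"type":"array","items":{"type":"number"}}},"delta_rot":{"type":"array","items":{"type":"array","items":{"type":"number"}}},"grip":{"type":"array","items":{"type":"number"}}},"required":["xyz","delta_rot","grip"]}

```bash
mkdir -p pics; ls; cat > h.py <<'E'
import numpy as np, cv2, pickle
from scipy.spatial.transform import Rotation as R
def cap(manip,n):
    c=manip.capture(n); pickle.dump(c,open(n+'.pkl','wb')); return c
def load(n): return pickle.load(open(n+'.pkl','rb'))
def cloud(c):
    K=c['intrinsics'];d=c['depth'];v,u=np.mgrid[0:d.shape[0],0:d.shape[1]]
    P=np.stack([(u-K[0,2])/K[0,0]*d,-(v-K[1,2])/K[1,1]*d,-d],-1)
    return P@np.array(c['rotation']).T+c['position']
E
python3 - <<'E'
from station import manip
from h import *
for n in('side','top'):
    c=cap(manip,n); cv2.imwrite(f'pics/{n}0.png',c['img'][:,:,::-1]); print(n,c['position'],c['rotation'],c['intrinsics'],[k for k in c])
s=manip.sense(); print({k:np.round(v,3).tolist() for k,v in s.items()})
E
```

```text
pics
side [0.30410952 1.02214433 1.00048648] [ 0.86286639 -0.01819804 -2.87304914] [[473.70840548   0.         316.37686106]
 [  0.         473.70840548 202.32413481]
 [  0.           0.           1.        ]] ['img', 'depth', 'intrinsics', 'position', 'rotation']
top [ 0.44259895 -0.03266465  1.35910801] [ 0.09230241 -0.01245351 -1.56536085] [[448.61784971   0.         326.45661908]
 [  0.         448.61784971 201.10100292]
 [  0.           0.           1.        ]] ['img', 'depth', 'intrinsics', 'position', 'rotation']
{'time': 0.1, 'joint_positions': [-0.845, 0.256, 0.107, -0.0, -1.424, -0.285], 'joint_velocities': [0.0, 0.0, 0.004, 0.002, -0.0, 0.001], 'tau': [-0.002, -38.761, 23.847, 5.378, -0.004, -0.0], 'ee_pos': [0.235, -0.497, 0.231], 'eef_rot': [3.14, -0.0, -2.701], 'contact_force': [-0.671, 0.189, -0.192], 'wrist_torque': [-0.004, -0.024, 0.008], 'finger_force': 0.0, 'width': 1.001}
```

View pics/top0.png

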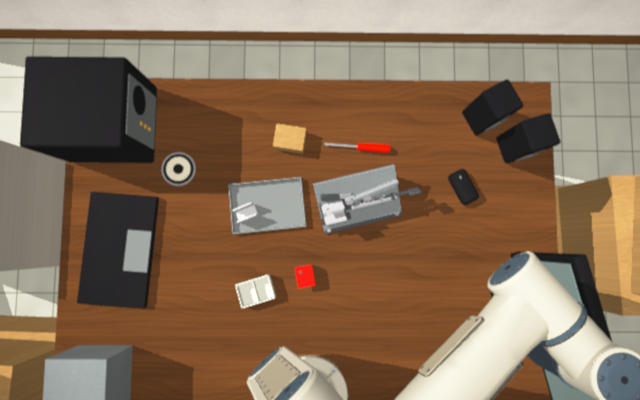

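View pics/side0.png

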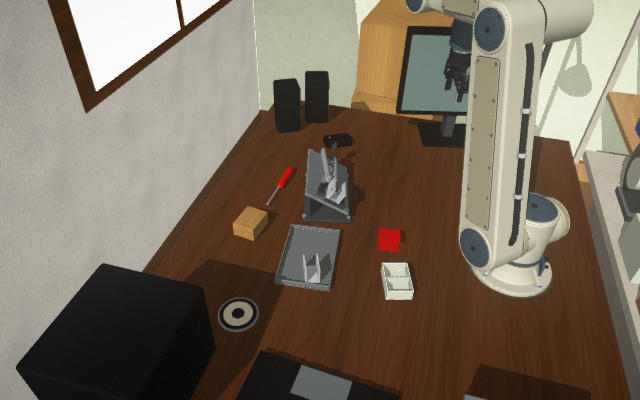

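```bash
sed -i "s/P@np.array(c\['rotation'\]).T/R.from_euler('xyz',c['rotation']).apply(P.reshape(-1,3)).reshape(P.shape)/" h.py
python3 - <<'E'
from h import *
c=load('top');P=cloud(c);im=c['img']
d=P[300//2:,:,:]
print('desk z',np.median(P[250:260,180:220,2]),P[150,320],P[210,330])
Q=P[155:245,305:430];
def fit(cn,reg):
    c=load(cn);P=cloud(c)[reg[0]:reg[1],reg[2]:reg[3]].reshape(-1,3)
    P=P[P[:,2]>.02]
    rng=np.random.default_rng(0);best=None
    for _ in range(2000):
        a=P[rng.choice(len(P),3,0)];n=np.cross(a[1]-a[0],a[2]-a[0]);l=np.linalg.norm(n)
        if l<1e-6: continue
        n/=l;n*=np.sign(n[2])
        if abs(n[2]-np.cos(np.pi/6))>.06: continue
        k=(abs((P-a[0])@n)<.003).sum()
        if best is None or k>best[0]: best=(k,n,a[0])
    I=P[abs((P-best[2])@best[1])<.003];m=I.mean(0);n=np.linalg.svd(I-m)[2][2];n*=np.sign(n[2])
    I=P[abs((P-m)@n)<.003]
    return n,m,I,P
for cn,reg in(('top',(155,245,305,430)),('side',(140,225,295,360))):
    n,m,I,P=fit(cn,reg)
    y=np.cross([0,0,1],n)*1.;
    # x up slope
    x=np.array([0,0,1])-n*n[2];x/=np.linalg.norm(x);y=np.cross(n,x)
    A=np.stack([x,y,n],1)
    q=(I-m)@A
    r=cv2.minAreaRect((q[:,:2]*1000).astype(np.float32))
    lo,hi=np.percentile(q[:,:2],[.5,99.5],axis=0)
    print(cn,len(I),'tilt',np.degrees(np.arccos(n[2])),'yaw',np.degrees(np.arctan2(x[1],x[0])),r,lo*1e3,hi*1e3)
    mid=np.array([*(q[:,:2].min(0)+q[:,:2].max(0))/2,0])
    print('centre',m+A@mid, m)
# tray
for cn,reg in(('top',(170,240,222,312)),('side',(218,298,268,345))):
    P=cloud(load(cn))[reg[0]:reg[1],reg[2]:reg[3]].reshape(-1,3)
    rim=P[(P[:,2]>.014)&(P[:,2]<.025)]
    fl=P[(P[:,2]>-.004)&(P[:,2]<.03)]
    r=cv2.minAreaRect((rim[:,:2]*1000).astype(np.float32));print(cn,'tray rim',len(rim),r)
    fb=P[(P[:,2]>.03)&(P[:,2]<.08)];print('fin',fb.min(0),fb.max(0))
E
```

```text
desk z -0.00012287434386737406 [ 0.72670092 -0.02818826 -0.00259823] [ 0.53216064 -0.05727119  0.12747983]
top 1967 tilt 29.630060730677087 yaw 13.646780644995635 ((-8.656143188476562, 8.347846984863281), (151.4864044189453, 234.95294189453125), 0.18848921358585358) [ -83.84059052 -107.92147302] [ 66.15273903 124.81203095]
centre [ 0.56912455 -0.1390927   0.08057374] [ 0.57859304 -0.14547266  0.08495097]
side 988 tilt 29.978525904190832 yaw 13.905602926637725 ((-19.796390533447266, -101.87266540527344), (440.1510314941406, 162.0235595703125), 86.40972900390625) [ -88.37046698 -121.81317366] [ 61.26927877 112.8688495 ]
centre [ 0.5809119  -0.23228218  0.07477953] [ 0.57848629 -0.1287955   0.08776773]
top tray rim 375 ((553.0283203125, 130.7937469482422), (150.34165954589844, 220.8491668701172), 6.142362594604492)
fin [0.49901027 0.15731696 0.03018804] [0.55842591 0.22682397 0.059987  ]
side tray rim 478 ((554.314453125, 103.58051300048828), (154.49188232421875, 284.8565673828125), 5.14989709854126)
fin [0.49879724 0.16034477 0.03014945] [0.55789454 0.23017925 0.05829266]
```

```bash
python3 - <<'E'
from h import *
a=cv2.resize(load('top')['img'][150:250,220:440],None,fx=3.6,fy=3.6,interpolation=cv2.INTER_CUBIC)
cv2.imwrite('pics/crop.png',a[:,:,::-1])
E
```

```text
(no output)
```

View pics/crop.png

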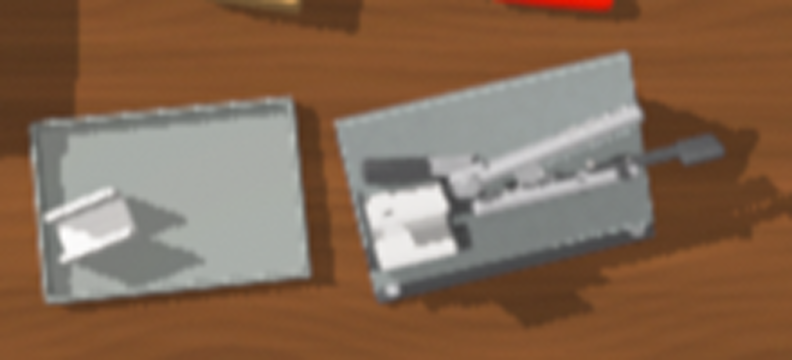

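```bash
cat >> h.py <<'E'
O=np.array([.5740,-.1594,.0805]);A=R.from_euler('xyz',[0,-30,0],degrees=True);A=(R.from_euler('z',13.77,degrees=True)*A).as_matrix()
def w(p): return O+A@(np.array(p)/1e3)
E
python3 - <<'E'
from h import *
print(A)
for cn in('top','side'):
    P=cloud(load(cn)).reshape(-1,3);q=(P-O)@A*1e3
    def box(n,s):
        t=q[s]; 
        if len(t): print(cn,n,len(t),'min',np.percentile(t,3,axis=0).round(1),'med',np.median(t,0).round(1),'max',np.percentile(t,97,axis=0).round(1))
    x,y,z=q.T
    D=(abs(x)<72)&(y>-92)&(y<137)
    box('deck',D&(abs(z)<3));box('flange',D&(z>38)&(z<56)&(y>60));
    box('handlesU',D&(z>22)&(z<36)&(y<-30)&(y>-60)&(x>8));box('handlesL',D&(z>22)&(z<36)&(y<-30)&(y>-60)&(x<8))
    box('tongue',(y<-112)&(y>-160)&(z>5)&(z<50)&(abs(x)<40))
    # edge check
    s=(abs(z)<4)&(abs(x)<90)&(y>-110)&(y<160);box('deckall',s)
E
```

```text
[[ 8.41135005e-01 -2.38024940e-01 -4.85629521e-01]
 [ 2.06135645e-01  9.71259043e-01 -1.19012470e-01]
 [ 5.00000000e-01 -6.93889390e-18  8.66025404e-01]]
top deck 1769 min [-69.  -86.   -2.7] med [26.5 10.3  0.1] max [ 69.6 130.3   2.7]
top flange 143 min [-32.4  72.2  38.9] med [  3.3 100.1  46.8] max [  9.5 127.7  52. ]
top handlesU 48 min [ 21.4 -59.   23. ] med [ 29.  -45.7  27.4] max [ 34.8 -30.8  32.7]
top handlesL 51 min [-16.3 -58.5  23.3] med [ -8.4 -46.2  27.7] max [ -2.6 -31.3  32.5]
top tongue 87 min [  -9.5 -148.5   13.1] med [  -2.7 -131.5   33.6] max [   0.2 -113.4   43.9]
top deckall 2233 min [-71.8 -90.   -3.4] med [27.7  8.7  0. ] max [ 73.  132.    3.4]
side deck 843 min [-69.6 -86.1  -2.4] med [34.2 15.7  0.4] max [ 69.7 133.6   2.8]
side flange 93 min [-31.1  74.1  38.4] med [  4.3 104.9  47.2] max [  8.7 132.6  53.1]
side handlesU 25 min [ 23.5 -58.1  23.4] med [ 30.  -47.6  27.9] max [ 36.1 -32.3  31.7]
side handlesL 30 min [-17.5 -59.7  23.6] med [ -9.4 -46.7  28. ] max [  0.4 -30.2  31.6]
side tongue 46 min [ -10.  -147.1   15.8] med [  -3.  -127.2   33.3] max [  -0.2 -114.8   43.9]
side deckall 1096 min [-71.8 -87.   -3.1] med [32.3 26.3  0.4] max [ 73.3 139.2   3.5]
```

```bash
cat >> h.py <<'E'
O=O+A[:,0]*.0015
RT=np.stack([-A[:,1],-A[:,0],-A[:,2]],1)
def go(manip,p,Rt=None):
    s=manip.sense();d=(np.array(p)-s['ee_pos'])/.05
    r=np.zeros(3) if Rt is None else (R.from_matrix(Rt)*R.from_euler('xyz',s['eef_rot']).inv()).as_rotvec(degrees=True)/6
    print('pos',np.round(s['ee_pos'],4),'move xyz',d.round(3),'rot',r.round(3),'F',np.round(s['contact_force'],1),'t',s['time'])
E
python3 - <<'E'
from station import manip
from h import *
go(manip,w([0,-45,120]),RT);print(w([0,-45,120]),w([0,-45,6]))
print('unit px',A[:,0]/.05/1e3,'py',A[:,1]/50,'pz',A[:,2]/50)
E
```

```text
pos [ 0.2345 -0.497   0.2305] move xyz [ 5.864  5.599 -0.907] rot [-2.333 -4.895 12.765] F [-0.7  0.2 -0.2] t 0.1
[ 0.52769728 -0.21707895  0.18517305] [ 0.58305905 -0.20351153  0.08644615]
unit px [0.0168227  0.00412271 0.01      ] py [-4.76049880e-03  1.94251809e-02 -1.38777878e-19] pz [-0.00971259 -0.00238025  0.01732051]
```

Request:
{"api": "apply_moves", "payload": {"xyz": [[0.5,0.45,0],[1,0.95,0],[1.5,1.4,0],[2,1.85,0],[2.4,2.3,0]], "delta_rot": [[-0.2,-0.4,1.1],[-0.4,-0.8,2.2],[-0.6,-1.25,3.3],[-0.8,-1.65,4.35],[-1.0,-2.05,5.35]], "grip": [85,85,85,85,85]}}

```text
time: 0.6
ee_pos: [0.3556, -0.3811, 0.231]
eef_rot: [-2.922, 0.09, -2.123]
contact_force: [-0.2, -0.6, -0.7]
width: 0.995
finger_force: 0.0
```

Request:
{"api": "apply_moves", "payload": {"xyz": [[0.5,0.45,-0.1],[1,0.95,-0.2],[1.5,1.4,-0.3],[2,1.85,-0.4],[2.4,2.3,-0.5]], "delta_rot": [[-0.2,-0.4,1.1],[-0.4,-0.8,2.2],[-0.6,-1.25,3.3],[-0.8,-1.65,4.35],[-1.0,-2.05,5.35]], "grip": [85,85,85,85,85]}}

```text
time: 1.1
ee_pos: [0.4754, -0.2661, 0.2058]
eef_rot: [-2.69, 0.046, -1.545]
contact_force: [0.5, -0.1, -0.9]
width: 0.992
finger_force: 0.0
```

```bash
python3 - <<'E'
from station import manip
from h import *
go(manip,w([0,-45,100]),RT);print(manip.sense()['joint_positions'])
E
```

```text
pos [ 0.4754 -0.2661  0.2058] move xyz [ 1.24   1.027 -0.758] rot [-0.34  -0.74   2.028] F [ 0.5 -0.1 -0.9] t 1.1
[-0.37417416  0.04099055 -0.20739588 -0.26160525 -0.93340542  0.50472441]
```

Request:
{"api": "apply_moves", "payload": {"xyz": [[0.6,0.5,-0.3],[1.24,1.03,-0.76],[1.24,1.03,-0.76],[1.24,1.03,-0.76]], "delta_rot": [[-0.2,-0.4,1.1],[-0.34,-0.74,2.03],[-0.34,-0.74,2.03],[-0.34,-0.74,2.03]], "grip": [85,85,85,85]}}

```text
time: 1.5
ee_pos: [0.5364, -0.2156, 0.1673]
eef_rot: [-2.621, 0.002, -1.335]
contact_force: [-1.0, -0.8, -0.0]
width: 0.994
finger_force: 0.0
```

```bash
python3 - <<'E'
from station import manip
from h import *
go(manip,w([0,-45,6]),RT)
c=cap(manip,'side');cv2.imwrite('pics/s1.png',cv2.resize(c['img'][60:240,250:490],None,fx=3.3,fy=3.3,interpolation=cv2.INTER_CUBIC)[:,:,::-1])
E
```

```text
pos [ 0.5364 -0.2156  0.1673] move xyz [ 0.934  0.241 -1.617] rot [-0.012 -0.035  0.039] F [-1.  -0.8 -0. ] t 1.5
```

View pics/s1.png

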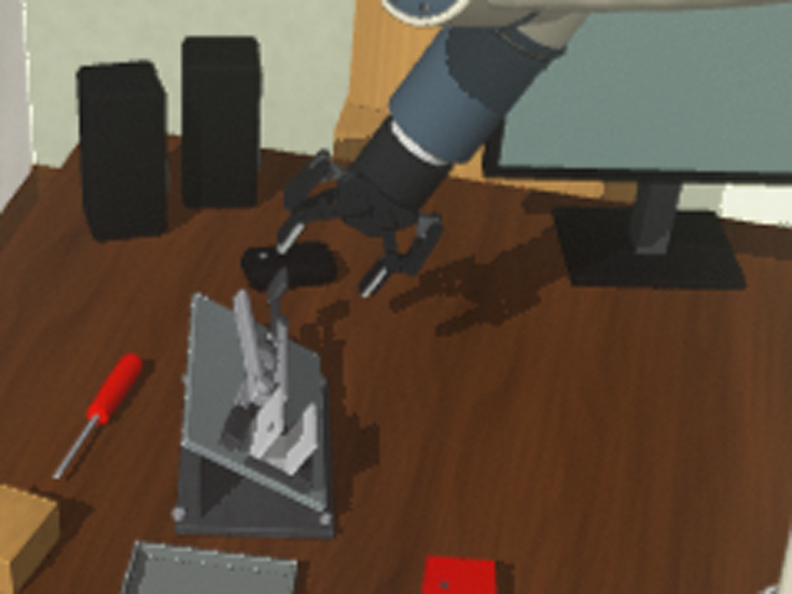

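Request:
{"api": "apply_moves", "payload": {"xyz": [[0.2,0.05,-0.36],[0.45,0.12,-0.8],[0.7,0.18,-1.2],[0.93,0.24,-1.61],[0.93,0.24,-1.61]], "delta_rot": [[0,0,0],[0,0,0],[0,0,0],[0,0,0],[0,0,0]], "grip": [85,85,85,85,85]}}

```text
time: 2.05
ee_pos: [0.5823, -0.2039, 0.0855]
eef_rot: [-2.622, 0.003, -1.336]
contact_force: [-0.6, -0.9, -0.3]
width: 0.998
finger_force: 0.0
```

Request:
{"api": "apply_moves", "payload": {"xyz": [[0,0,0],[0,0,0],[0,0,0],[0,0,0],[0,0,0]], "delta_rot": [[0,0,0],[0,0,0],[0,0,0],[0,0,0],[0,0,0]], "grip": [60,52,46,42,42]}}

```text
time: 2.55
ee_pos: [0.5828, -0.2048, 0.0894]
eef_rot: [-2.618, -0.001, -1.335]
contact_force: [-2.3, -1.5, 0.6]
width: 0.496
finger_force: 1.2
```

```bash
python3 - <<'E'
from station import manip
from h import *
go(manip,w([0,-45,6]),RT);s=manip.sense();print(s['width']*85.4,s['finger_force'],A.T@np.array(s['contact_force']))
E
```

```text
pos [ 0.5828 -0.2048  0.0894] move xyz [ 0.006  0.026 -0.059] rot [0.004 0.003 0.047] F [-2.3 -1.5  0.6] t 2.55
42.32067901960692 1.1999479383939615 [-1.97698181 -0.93836975  1.80492234]
```

Request:
{"api": "apply_moves", "payload": {"xyz": [[0,0,0],[0,0,0],[0,0,0],[0,0,0],[0,0,0]], "delta_rot": [[0,0,0],[0,0,0],[0,0,0],[0,0,0],[0,0,0]], "grip": [40,38,36,36,36]}}

```text
time: 3.05
ee_pos: [0.5807, -0.2043, 0.0868]
eef_rot: [-2.623, 0.002, -1.335]
contact_force: [-8.4, -3.5, 1.4]
width: 0.424
finger_force: 3.8
```

```bash
python3 - <<'E'
from station import manip
from h import *
go(manip,w([0,-45,6]),RT);s=manip.sense();print(s['width']*85.4,s['finger_force'],A.T@np.array(s['contact_force']))
c=cap(manip,'side');P=cloud(c);q=(P-O)@A*1e3
x,y,z=q.reshape(-1,3).T
for a,b in((-92,-70),(-30,0),(0,25)):
    t=q.reshape(-1,3)[(z>22)&(z<36)&(y>a)&(y<b)&(x>-2)&(x<50)];print(a,b,len(t),np.median(t,0) if len(t) else '')
E
```

```text
pos [ 0.5807 -0.2043  0.0868] move xyz [ 0.048  0.016 -0.008] rot [-0.006 -0.052  0.04 ] F [-8.4 -3.5  1.4] t 3.05
36.20276746380182 3.790982744540088 [-7.10018376 -1.38691115  5.69174417]
-92 -70 0 
-30 0 23 [ 13.13073471 -12.27951757  28.20295728]
0 25 27 [11.2925925  10.37404979 28.19384776]
```

Request:
{"api": "apply_moves", "payload": {"xyz": [[0,0,0],[0,0,0],[0,0,0],[0,0,0],[0,0,0]], "delta_rot": [[0,0,0],[0,0,0],[0,0,0],[0,0,0],[0,0,0]], "grip": [50,65,80,85,85]}}

```text
time: 3.6
ee_pos: [0.5835, -0.2038, 0.088]
eef_rot: [-2.619, 0.001, -1.335]
contact_force: [-0.5, 0.1, -0.7]
width: 0.993
finger_force: 0.0
```

Request:
{"api": "apply_moves", "payload": {"xyz": [[-0.2,-0.05,0.36],[-0.45,-0.12,0.8],[-0.7,-0.18,1.2],[-0.93,-0.24,1.61],[-0.93,-0.24,1.61]], "delta_rot": [[0,0,0],[0,0,0],[0,0,0],[0,0,0],[0,0,0]], "grip": [85,85,85,85,85]}}

```text
time: 4.1
ee_pos: [0.5374, -0.217, 0.1722]
eef_rot: [-2.614, -0.003, -1.335]
contact_force: [0.6, 1.1, 0.4]
width: 0.996
finger_force: 0.0
```

```bash
python3 - <<'E'
from station import manip
from h import *
for n in('side','top'):
    c=cap(manip,n);q=((cloud(c)-O)@A*1e3).reshape(-1,3)
    x,y,z=q.T
    for a,b in((-92,-70),(-60,-30),(-30,0)):
        t=q[(z>22)&(z<36)&(y>a)&(y<b)&(x>4)&(x<50)];print(a,b,len(t),np.median(t,0).round(1) if len(t) else '')
    t=q[(y<-112)&(y>-160)&(z>5)&(z<50)&(abs(x)<40)];print('tongue',t.min(0),np.median(t,0),t.max(0))
    t=q[(z>38)&(z<56)&(y>60)&(y<145)&(abs(x)<40)];print('fl',np.percentile(t,[3,50,97],axis=0).round(1))
go(manip,w([30,-136,110]),RT)
cv2.imwrite('pics/t2.png',cv2.resize(c['img'][150:250,220:440],None,fx=3.6,fy=3.6,interpolation=cv2.INTER_CUBIC)[:,:,::-1])
E
```

```text
-92 -70 12 [ 12.4 -80.8  27.5]
-60 -30 19 [ 13.6 -47.8  27.9]
-30 0 21 [ 13.2 -14.   27. ]
tongue [ -12.09416836 -150.72909956   11.39440879] [  -4.56317694 -126.02161511   32.19129533] [  -1.58389192 -112.18766462   44.00766394]
fl [[-34.   74.7  38.2]
 [-28.3 103.   46.6]
 [  7.5 131.6  51.6]]
-92 -70 28 [ 13.9 -80.5  27.4]
-60 -30 45 [ 12.3 -43.2  27.1]
-30 0 45 [ 12.9 -15.   28.5]
tongue [ -11.20053627 -150.34097435   13.51188716] [  -3.81314262 -131.2111455    33.42213465] [   0.21518245 -112.24575672   44.88814343]
fl [[-33.2  72.2  39. ]
 [-13.4 100.2  47.8]
 [  7.4 127.6  52.6]]
pos [ 0.5368 -0.2159  0.1688] move xyz [ 0.853 -1.643  0.455] rot [-0.006  0.     0.046] F [ 0.2  0.4 -0.4] t 4.2
```

View pics/t2.png

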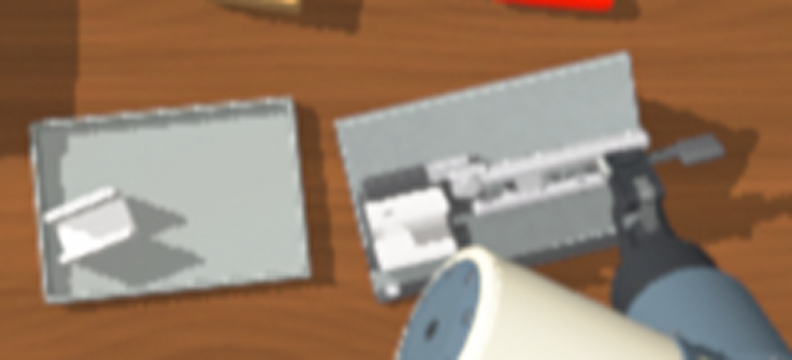

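Request:
{"api": "apply_moves", "payload": {"xyz": [[0.3,-0.55,0.2],[0.6,-1.1,0.45],[0.85,-1.6,0.45],[0.85,-1.6,0.45],[0.85,-1.6,0.45]], "delta_rot": [[0,0,0],[0,0,0],[0,0,0],[0,0,0],[0,0,0]], "grip": [50,20,0,0,0]}}

```text
time: 4.7
ee_pos: [0.579, -0.2958, 0.1887]
eef_rot: [-2.621, 0.003, -1.336]
contact_force: [0.1, 0.1, -0.6]
width: 0.14
finger_force: 0.0
```

```bash
python3 - <<'E'
from station import manip
from h import *
go(manip,w([30,-134,16]),RT); print(manip.sense()['width'])
E
```

```text
pos [ 0.579  -0.2958  0.1887] move xyz [ 0.912  0.216 -1.572] rot [-0.024 -0.037  0.049] F [ 0.1  0.1 -0.6] t 4.7
0.1396035126311617
```

Request:
{"api": "apply_moves", "payload": {"xyz": [[0,0,0],[0.2,0.05,-0.4],[0.45,0.1,-0.8],[0.7,0.16,-1.2],[0.91,0.22,-1.57]], "delta_rot": [[0,0,0],[0,0,0],[0,0,0],[0,0,0],[0,0,0]], "grip": [0,0,0,0,0]}}

```text
time: 5.2
ee_pos: [0.6248, -0.2836, 0.1113]
eef_rot: [-2.619, 0.001, -1.334]
contact_force: [0.4, -0.5, 0.1]
width: 0.0
finger_force: 0.0
```

Request:
{"api": "apply_moves", "payload": {"xyz": [[0,0,0],[-0.1,-0.02,-0.06],[-0.2,-0.05,-0.12],[-0.3,-0.07,-0.18],[-0.4,-0.1,-0.24]], "delta_rot": [[0,0,0],[0,0,0],[0,0,0],[0,0,0],[0,0,0]], "grip": [0,0,0,0,0]}}

```text
time: 5.7
ee_pos: [0.6043, -0.2904, 0.1012]
eef_rot: [-2.618, -0.0, -1.335]
contact_force: [0.0, 0.5, -0.0]
width: -0.002
finger_force: 0.3
```

```bash
cat > m.py <<'E'
from station import manip
from h import *
import sys
s=manip.sense();print('tcp pl',A.T@(np.array(s['ee_pos'])-O)*1e3,'F',A.T@np.array(s['contact_force']),s['width']*85.4)
for n in('side','top'):
    c=cap(manip,n);q=((cloud(c)-O)@A*1e3).reshape(-1,3)
    x,y,z=q.T
    for a,b in((-60,-30),(-30,0)):
        t=q[(z>22)&(z<36)&(y>a)&(y<b)&(x>4)&(x<50)];print(a,b,len(t),np.median(t,0).round(1) if len(t) else '')
    t=q[(z>38)&(z<56)&(y>60)&(y<145)&(abs(x)<45)];print('fl',np.percentile(t,[3,50,97],axis=0).round(1))
E
python3 m.py
```

```text
tcp pl [   7.28811727 -134.44335922   18.81694405] F [ 0.0999591   0.47601208 -0.06301662] -0.17912330875807744
-60 -30 18 [ 13.2 -43.7  28.2]
-30 0 22 [ 12.  -14.8  28.3]
fl [[-33.3  73.3  38.6]
 [-13.  106.1  48. ]
 [  7.5 133.   51.9]]
-60 -30 1 [ 15.2 -30.5  27.9]
-30 0 40 [ 12.2 -15.3  27.6]
fl [[-33.1  71.8  38.6]
 [-28.  100.1  47.5]
 [  7.3 128.3  53.2]]
```

Request:
{"api": "apply_moves", "payload": {"xyz": [[-0.08,-0.02,-0.05],[-0.16,-0.04,-0.1],[-0.24,-0.06,-0.14],[-0.32,-0.08,-0.19],[-0.4,-0.1,-0.24]], "delta_rot": [[0,0,0],[0,0,0],[0,0,0],[0,0,0],[0,0,0]], "grip": [0,0,0,0,0]}}

```text
time: 6.3
ee_pos: [0.5847, -0.2948, 0.0881]
eef_rot: [-2.618, 0.001, -1.335]
contact_force: [8.2, 6.1, 4.5]
width: -0.0
finger_force: 4.6
```

```bash
python3 m.py
```

```text
tcp pl [ -16.67758288 -134.07311853   17.49065073] F [10.44520163  3.95830735 -0.83427677] -0.03356547172757196
-60 -30 27 [ 27.8 -46.6  27.1]
-30 0 28 [ 22.7 -11.7  28.5]
fl [[-32.8  74.9  38.5]
 [  2.4 105.9  47.7]
 [  7.  133.3  52. ]]
-60 -30 52 [ 27.7 -46.1  27.5]
-30 0 57 [ 20.5 -11.3  27.7]
fl [[-34.1  71.8  38.5]
 [  0.7 101.2  47.6]
 [  7.3 128.3  53.3]]
```

Request:
{"api": "apply_moves", "payload": {"xyz": [[0.15,0.04,0.1],[-0.1,-0.02,0.5],[-0.35,-0.08,0.95],[-0.6,-0.15,1.4],[-0.85,-0.2,1.8]], "delta_rot": [[0,0,0],[0,0,0],[0,0,0],[0,0,0],[0,0,0]], "grip": [0,0,0,0,0]}}

```text
time: 6.9
ee_pos: [0.5414, -0.3052, 0.179]
eef_rot: [-2.621, 0.001, -1.335]
contact_force: [0.4, -0.4, 1.0]
width: -0.003
finger_force: 0.0
```

```bash
python3 - <<'E'
from station import manip
from h import *
go(manip,w([-13,102,120]),RT)
E
```

```text
pos [ 0.5414 -0.3052  0.179 ] move xyz [-1.193  4.563 -0.006] rot [-0.002 -0.026  0.04 ] F [ 0.4 -0.4  1. ] t 6.9
```

Request:
{"api": "apply_moves", "payload": {"xyz": [[-0.2,0.7,0.2],[-0.4,1.5,0.2],[-0.6,2.3,0.2],[-0.8,3.1,0.2],[-1.0,3.9,0.2]], "delta_rot": [[0,0,0],[0,0,0],[0,0,0],[0,0,0],[0,0,0]], "grip": [30,60,85,85,85]}}

```text
time: 7.4
ee_pos: [0.4915, -0.1089, 0.1883]
eef_rot: [-2.619, 0.001, -1.336]
contact_force: [2.2, 1.6, 0.1]
width: 0.85
finger_force: 0.0
```

Request:
{"api": "apply_moves", "payload": {"xyz": [[-0.19,0.66,-0.2],[-0.19,0.66,-0.2],[-0.19,0.66,-0.2]], "delta_rot": [[0,0,0],[0,0,0],[0,0,0]], "grip": [85,85,85]}}

```text
time: 7.7
ee_pos: [0.4822, -0.076, 0.1782]
eef_rot: [-2.62, 0.0, -1.332]
contact_force: [0.4, -0.5, -0.7]
width: 0.991
finger_force: 0.0
```

```bash
python3 - <<'E'
from station import manip
from h import *
go(manip,w([-13,102,18]),RT)
c=cap(manip,'side');cv2.imwrite('pics/s3.png',cv2.resize(c['img'][60:240,250:490],None,fx=3.3,fy=3.3,interpolation=cv2.INTER_CUBIC)[:,:,::-1])
E
```

```text
pos [ 0.4822 -0.076   0.1782] move xyz [ 0.981  0.223 -1.756] rot [ 0.002 -0.018  0.012] F [ 0.4 -0.5 -0.7] t 7.7
```

View pics/s3.png

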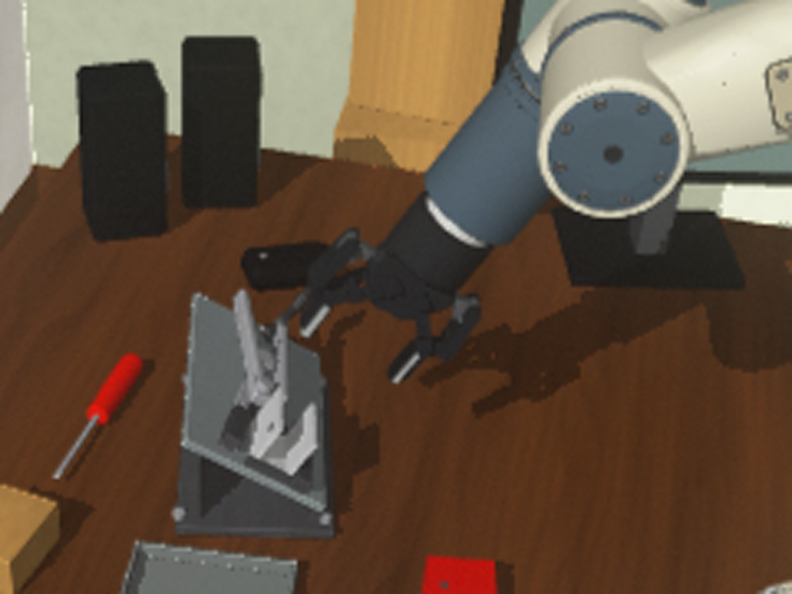

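Request:
{"api": "apply_moves", "payload": {"xyz": [[0.2,0.05,-0.35],[0.4,0.09,-0.7],[0.6,0.14,-1.07],[0.8,0.18,-1.42],[0.98,0.22,-1.75]], "delta_rot": [[0,0,0],[0,0,0],[0,0,0],[0,0,0],[0,0,0]], "grip": [85,85,85,85,85]}}

```text
time: 8.25
ee_pos: [0.533, -0.0676, 0.0902]
eef_rot: [-2.619, 0.0, -1.338]
contact_force: [-0.2, -0.5, 0.8]
width: 0.994
finger_force: 0.0
```

Request:
{"api": "apply_moves", "payload": {"xyz": [[0,0,0],[0,0,0],[0,0,0],[0,0,0],[0,0,0]], "delta_rot": [[0,0,0],[0,0,0],[0,0,0],[0,0,0],[0,0,0]], "grip": [75,65,55,50,45]}}

```text
time: 8.75
ee_pos: [0.5319, -0.066, 0.0917]
eef_rot: [-2.618, 0.001, -1.335]
contact_force: [0.3, 0.5, 0.3]
width: 0.527
finger_force: 0.0
```

```bash
python3 m.py
```

```text
tcp pl [-12.05536273 100.69855779  19.04411702] F [0.45473682 0.39497664 0.04724277] 44.96607908022797
-60 -30 24 [ 27.3 -48.2  27.1]
-30 0 26 [ 23.1 -12.4  28.3]
fl [[-41.1  75.7  38.9]
 [-13.2 109.4  47.8]
 [ 24.3 132.   54.9]]
-60 -30 52 [ 26.5 -46.2  28.1]
-30 0 54 [ 21.1 -13.7  28.1]
fl [[-32.7  71.1  39.4]
 [  4.5 115.   47.4]
 [  8.1 128.6  53. ]]
```

No contact yet at 45 mm, centred. Close on the bracket.

Request:
{"api": "apply_moves", "payload": {"xyz": [[0,0,0],[0,0,0],[0,0,0],[0,0,0],[0,0,0]], "delta_rot": [[0,0,0],[0,0,0],[0,0,0],[0,0,0],[0,0,0]], "grip": [43,41,40,38,36]}}

```text
time: 9.35
ee_pos: [0.5311, -0.066, 0.0906]
eef_rot: [-2.62, 0.001, -1.335]
contact_force: [-6.3, -0.2, 4.3]
width: 0.462
finger_force: 60.2
```

```bash
python3 - <<'E'
from station import manip
from h import *
go(manip,w([-13,102,110]),RT);s=manip.sense();print(s['width']*85.4,s['finger_force'],A.T@np.array(s['contact_force']))
E
```

```text
pos [ 0.5311 -0.066   0.0906] move xyz [-0.889 -0.197  1.588] rot [-0.006 -0.021  0.042] F [-6.3 -0.2  4.3] t 9.35
39.449582143443614 60.18383860588074 [-3.22303907  1.34423753  6.78726144]
```

Request:
{"api": "apply_moves", "payload": {"xyz": [[-0.05,-0.01,0.09],[-0.15,-0.04,0.27],[-0.3,-0.07,0.54],[-0.5,-0.12,0.9],[-0.7,-0.17,1.25]], "delta_rot": [[0,0,0],[0,0,0],[0,0,0],[0,0,0],[0,0,0]], "grip": [36,36,36,36,36]}}

```text
time: 9.85
ee_pos: [0.4961, -0.0746, 0.1545]
eef_rot: [-2.619, 0.001, -1.335]
contact_force: [0.4, 0.6, 0.1]
width: 0.457
finger_force: 60.4
```

Request:
{"api": "apply_moves", "payload": {"xyz": [[-0.1,-0.02,0.3],[-0.2,-0.05,0.6],[-0.2,-0.05,0.6]], "delta_rot": [[0,0,0],[0,0,0],[0,0,0]], "grip": [36,36,36]}}

```text
time: 10.15
ee_pos: [0.4875, -0.0771, 0.1866]
eef_rot: [-2.614, -0.0, -1.335]
contact_force: [0.5, 0.0, -0.8]
width: 0.458
finger_force: 60.4
```

```bash
python3 - <<'E'
from station import manip
from h import *
Rd=R.from_euler('z',6.14,degrees=True).as_matrix()
RD=np.stack([-Rd[:,1],-Rd[:,0],-Rd[:,2]],1)
t=np.array([.553,.131,0])-Rd[:,1]*.045
go(manip,t+[0,0,.17],RD); print(t,manip.sense()['width']*85.4,manip.sense()['joint_positions'])
c=cap(manip,'side');cv2.imwrite('pics/s4.png',cv2.resize(c['img'][60:300,230:490],None,fx=2.5,fy=2.5,interpolation=cv2.INTER_CUBIC)[:,:,::-1])
E
```

```text
pos [ 0.4875 -0.0771  0.1866] move xyz [ 1.406  3.268 -0.333] rot [-0.857  4.973 -1.202] F [ 0.5  0.  -0.8] t 10.15
[0.55781312 0.08625814 0.        ] 39.09588998574226 [ 0.11227896 -0.13686427 -0.52117277 -0.100353   -0.66416535  0.18631162]
```

View pics/s4.png

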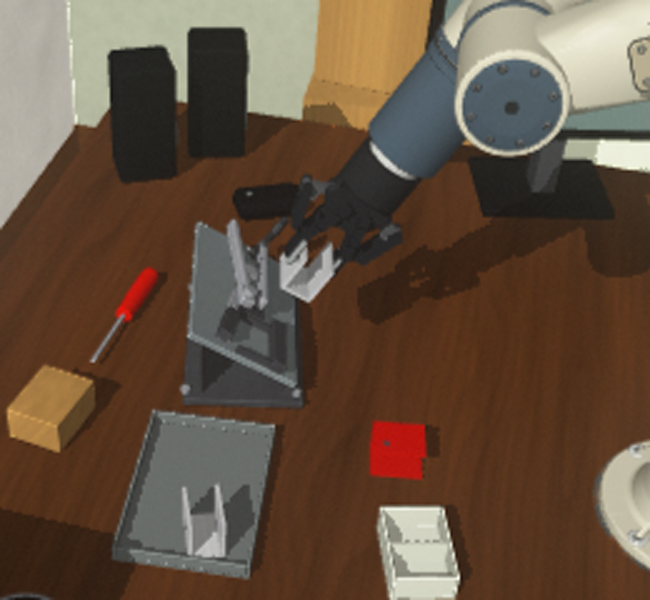

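Request:
{"api": "apply_moves", "payload": {"xyz": [[0,0.5,0.2],[0.1,1.1,0.2],[0.3,1.7,0.2],[0.6,2.3,0.1],[0.9,2.8,0]], "delta_rot": [[-0.1,0.6,-0.14],[-0.24,1.4,-0.34],[-0.4,2.3,-0.56],[-0.56,3.25,-0.8],[-0.7,4.05,-1.0]], "grip": [36,36,36,36,36]}}

```text
time: 10.7
ee_pos: [0.5322, 0.0651, 0.1828]
eef_rot: [-3.053, 0.005, -1.442]
contact_force: [0.7, 0.4, 0.3]
width: 0.464
finger_force: 60.4
```

```bash
cat > p.py <<'E'
from station import manip
from h import *
import sys
Rd=R.from_euler('z',6.14,degrees=True).as_matrix()
RD=np.stack([-Rd[:,1],-Rd[:,0],-Rd[:,2]],1)
t=np.array([.553,.131,0])-Rd[:,1]*.045
go(manip,t+[0,0,float(sys.argv[1])],RD); print(manip.sense()['width']*85.4)
E
python3 p.py .12
```

```text
pos [0.5322 0.0651 0.1828] move xyz [ 0.513  0.423 -1.256] rot [-0.15   0.838 -0.201] F [0.7 0.4 0.3] t 10.7
39.587363771438206
```

Request:
{"api": "apply_moves", "payload": {"xyz": [[0.25,0.2,-0.3],[0.5,0.42,-0.7],[0.51,0.42,-1.1],[0.51,0.42,-1.25],[0.51,0.42,-1.25]], "delta_rot": [[-0.08,0.45,-0.1],[-0.15,0.84,-0.2],[-0.15,0.84,-0.2],[-0.15,0.84,-0.2],[-0.15,0.84,-0.2]], "grip": [36,36,36,36,36]}}

```text
time: 11.2
ee_pos: [0.5561, 0.0837, 0.119]
eef_rot: [3.141, -0.001, -1.464]
contact_force: [-0.1, 0.1, -1.1]
width: 0.457
finger_force: 60.7
```

```bash
python3 p.py .0225;  python3 - <<'E'
from station import manip
from h import *
c=cap(manip,'side');P=cloud(c).reshape(-1,3);im=c['img'].reshape(-1,3).astype(int)
s=manip.sense();p=np.array(s['ee_pos'])
sel=(abs(P[:,0]-p[0])<.04)&(abs(P[:,1]-p[1])<.04)&(P[:,2]>.06)&(P[:,2]<p[2]+.0)
print(sel.sum(),P[sel].min(0),np.percentile(P[sel],[2,50,98],axis=0),p)
E
```

```text
pos [0.5561 0.0837 0.119 ] move xyz [ 0.035  0.052 -1.931] rot [ 0.006 -0.003  0.004] F [-0.1  0.1 -1.1] t 11.2
39.034783706045836
201 [0.53298739 0.04966942 0.09915186] [[0.53372229 0.05315651 0.09994264]
 [0.55866128 0.09187169 0.10505993]
 [0.57451567 0.114828   0.1192735 ]] [0.5568253  0.08374442 0.12063143]
```

Request:
{"api": "apply_moves", "payload": {"xyz": [[0,0,-0.5],[0,0,-1.0],[0,0,-1.4],[0,0,-1.7],[0,0,-1.7]], "delta_rot": [[0,0,0],[0,0,0],[0,0,0],[0,0,0],[0,0,0]], "grip": [36,36,36,36,36]}}

```text
time: 11.75
ee_pos: [0.5562, 0.0836, 0.0353]
eef_rot: [-3.14, 0.0, -1.464]
contact_force: [-1.4, 1.1, -1.4]
width: 0.459
finger_force: 60.7
```

Request:
{"api": "apply_moves", "payload": {"xyz": [[0,0,-0.03],[0,0,-0.06],[0,0,-0.1],[0,0,-0.14],[0,0,-0.14]], "delta_rot": [[0,0,0],[0,0,0],[0,0,0],[0,0,0],[0,0,0]], "grip": [36,36,36,36,36]}}

```text
time: 12.25
ee_pos: [0.5571, 0.0841, 0.0287]
eef_rot: [-3.139, 0.0, -1.464]
contact_force: [-0.1, -0.7, -0.9]
width: 0.459
finger_force: 60.7
```

Request:
{"api": "apply_moves", "payload": {"xyz": [[0,0,-0.03],[0,0,-0.05],[0,0,-0.06],[0,0,-0.08],[0,0,-0.08]], "delta_rot": [[0,0,0],[0,0,0],[0,0,0],[0,0,0],[0,0,0]], "grip": [36,36,36,36,36]}}

```text
time: 12.75
ee_pos: [0.5571, 0.0841, 0.0246]
eef_rot: [-3.139, 0.0, -1.464]
contact_force: [0.6, -0.5, -1.1]
width: 0.458
finger_force: 60.7
```

Request:
{"api": "apply_moves", "payload": {"xyz": [[0,0,-0.02],[0,0,-0.03],[0,0,-0.04],[0,0,-0.04],[0,0,-0.04]], "delta_rot": [[0,0,0],[0,0,0],[0,0,0],[0,0,0],[0,0,0]], "grip": [36,36,36,36,36]}}

```text
time: 13.25
ee_pos: [0.5572, 0.0841, 0.0228]
eef_rot: [-3.138, 0.0, -1.464]
contact_force: [-0.1, -0.2, -0.7]
width: 0.457
finger_force: 60.8
```

Request:
{"api": "apply_moves", "payload": {"xyz": [[0,0,-0.01],[0,0,-0.02],[0,0,-0.03],[0,0,-0.03],[0,0,-0.03]], "delta_rot": [[0,0,0],[0,0,0],[0,0,0],[0,0,0],[0,0,0]], "grip": [36,36,36,36,36]}}

```text
time: 13.75
ee_pos: [0.5572, 0.0841, 0.0227]
eef_rot: [-3.138, 0.0, -1.464]
contact_force: [-3.6, 1.0, 10.0]
width: 0.458
finger_force: 62.2
```

Request:
{"api": "apply_moves", "payload": {"xyz": [[0,0,0.02],[0,0,0.02],[0,0,0.02],[0,0,0.02],[0,0,0.02]], "delta_rot": [[0,0,0],[0,0,0],[0,0,0],[0,0,0],[0,0,0]], "grip": [36,42,48,58,70]}}

```text
time: 14.25
ee_pos: [0.5572, 0.0841, 0.0221]
eef_rot: [-3.139, 0.0, -1.464]
contact_force: [0.8, -0.2, 0.4]
width: 0.81
finger_force: 0.0
```

Request:
{"api": "apply_moves", "payload": {"xyz": [[0,0,0],[0,0,0.4],[0,0,1.0],[0,0,1.8],[0,0,2.6]], "delta_rot": [[0,0,0],[0,0,0],[0,0,0],[0,0,0],[0,0,0]], "grip": [76,76,76,76,76]}}

```text
time: 14.75
ee_pos: [0.5568, 0.0839, 0.1534]
eef_rot: [-3.139, 0.0, -1.464]
contact_force: [1.4, 0.8, 0.1]
width: 0.888
finger_force: 0.0
```

Request:
{"api": "apply_moves", "payload": {"xyz": [[-0.3,0,0.5],[-0.8,0,0.8],[-1.4,0,1],[-1.8,0,1],[-1.8,0,1]], "delta_rot": [[0,0,0],[0,0,0],[0,0,0],[0,0,0],[0,0,0]], "grip": [76,76,76,76,76]}}

```text
time: 15.25
ee_pos: [0.4656, 0.0841, 0.2033]
eef_rot: [-3.137, 0.002, -1.463]
contact_force: [0.4, 0.8, 0.1]
width: 0.89
finger_force: 0.0
```

```bash
python3 m.py; python3 - <<'E'
from h import *
c=load('side');cv2.imwrite('pics/s5.png',cv2.resize(c['img'][100:300,230:490],None,fx=2.8,fy=2.8,interpolation=cv2.INTER_CUBIC)[:,:,::-1])
E
```

```text
tcp pl [ 18.87346575 262.32504461 130.01615543] F [ 0.57134226  0.68088514 -0.19470636] 76.03111796272466
-60 -30 15 [ 27.9 -50.   25. ]
-30 0 2 [ 5.7 -2.8 27.9]Traceback (most recent call last):
  File "m.py", line 10, in <module>
    t=q[(z>38)&(z<56)&(y>60)&(y<145)&(abs(x)<45)];print('fl',np.percentile(t,[3,50,97],axis=0).round(1))
                                                             ~~~~~~~~~~~~~^^^^^^^^^^^^^^^^^^^^
    return _quantile_unchecked(
        a, q, axis, out, overwrite_input, method, keepdims, weights)
    return _ureduce(a,
                    func=_quantile_ureduce_func,
    ...<5 lines>...
                    overwrite_input=overwrite_input,
                    method=method)
    r = func(a, **kwargs)
    result = _quantile(arr,
                       quantiles=q,
    ...<2 lines>...
                       out=out,
                       weights=wgt)
    slices_having_nans = np.isnan(arr[-1, ...])
                                  ~~~^^^^^^^^^
IndexError: index -1 is out of bounds for axis 0 with size 0
```

View pics/s5.png

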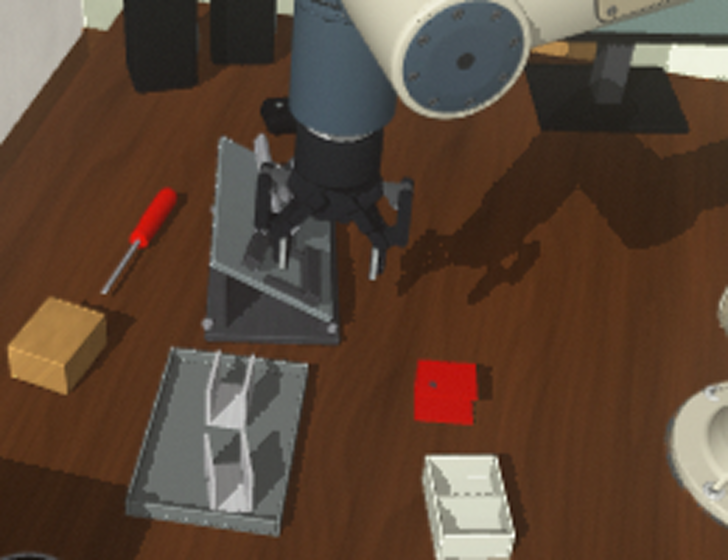

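The picture shows the pressed bracket standing upright in the tray at about (230,390), behind the untouched finished one at (230,470). The pliers are open and the gripper is clear.

```bash
python3 -c "
from station import manip
print(manip.finish_job())"
```

```text
the job is handed in; nothing more can be done
None
```

The job is handed in, with no verdict returned: the pliers locked by themselves and sprang open on the release lever, and the bracket now stands upright, released, in the free part of the tray with the finished one still standing.

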